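# Hold the sharpener's lid open at 45 degrees

## Task

The grinding wheel in the bench sharpener is to be inspected: slide the clear guard door all the way open to the right, in front of the motor housing, which frees the sprung lid that its edge hooks down; then raise the lid to 45 degrees and hold it there, steady. The lid falls shut if it is let go, so do not let it drop: finish still holding it at 45 degrees with the fingers, the door left fully open, and leave the carton, the tin, the spool and the chalk where they are.

Things in the scene. Friction and masses are not known exactly. Their poses are not given: they have to be found in the camera images.
- sharpener: Bench sharpener, a grey box 150 mm deep (its x), 260 mm wide (its y) and 118 mm high, fixed to the bench. Origin: centre of its underside; x points to its back, y to its left, z up; its front faces the robot, give or take 0.3 rad. The left half (y from 0 to +130 mm) is the open-fronted wheel chamber with the hinged lid on top and the sliding door in front; the right half is the closed motor housing, top 118 mm high.
- door (a joint): Clear guard door in an aluminium frame, 120 mm wide, in front of the wheel chamber. Value = how far it is open, in m: 0 closed (in front of the chamber), 0.125 at its end stop (in front of the motor housing). It slides to the sharpener's right (its -y), with about 1.5 N of friction, and stays where it is left. An aluminium edge on its top, 100 mm wide, z 120 to 125 mm, reaches back over the front 19 mm of the lid and hooks it down until the door is open by more than 0.11.
- door_grip (a point): Grip point of the door: on its black upright grip, a block 22 mm deep (sharpener's x), 16 mm wide (its y) and 40 mm tall that stands on the door's top edge from z 125 to 165 mm. The point lies 15 mm below its top, at x = -70 mm and y = +65 mm minus the door's opening in the sharpener's frame. Axes as the sharpener's.
- lid (a joint): Grey steel lid over the wheel chamber, 145 mm deep, 120 mm wide, 8 mm thick, about 0.3 kg. Value = its angle in rad: 0 shut and level, 0.785 = raised 45 degrees, 1.5 at most. It is hinged along its back edge and its front edge (towards the robot) rises. Gravity and a spring pull it shut; holding it takes about 3 to 5 N at the handle along its arc about the hinge (upward when shut, mostly towards the back at 45 degrees).
- lid_handle (a point): Middle of the lid's handle: a U-shaped handle of round steel bar, 12 mm thick, its straight part 90 mm long and parallel to the hinge, standing on the lid's top with the bar's centre line 48 mm above that surface (which is 118 mm high when shut); the gap below the bar is 42 mm high. With the lid shut the point lies at x = -25 mm, y = +65 mm, z = 166 mm in the sharpener's frame; it turns with the lid. The round bar can turn between the fingers.
- lid_hinge (a point): Point on the hinge axis behind the middle of the lid, at x = +70 mm, y = +65 mm, z = 114 mm in the sharpener's frame, fixed. The axis runs along the sharpener's y. The handle bar lies 95 mm in front of it and 52 mm above it with the lid shut (radius 108 mm), and 30 mm in front of it and 104 mm above it at 45 degrees.
- staple_carton: Blue carton of staples, 55 x 110 x 34 mm, lying on the bench to the left of the sharpener; leave it. Origin: centre of its underside.
- tin: Open round red tin of tacks, 71 mm across, 29 mm high, on the bench to the right of the sharpener; leave it. Origin: centre of its underside.
- spool: Spool of beige thread, 38 mm across, 62 mm high, standing on the bench in front of the sharpener; leave it. Origin: centre of its underside.
- chalk: Flat piece of white tailor's chalk, 43 x 44 x 9 mm, lying on top of the motor housing; leave it. Origin: centre of its underside.
Things that resemble listed ones, but are neither listed nor needed, are in the scene too. Leave any purple look-alike of the staple_carton alone.

How it is judged:
By the outcome, as a careful person would: the job done as asked, in the order asked, and still so for the second after the job is handed in, while the arm keeps its last pose, push and grip.
It also fails if it takes over 50 s, if anything falls off the work surface, if the arm or the gripper's body presses on something with over 40 N, if the wrist force passes 120 N, or if a joint passes its speed limit or range.

## Robot

A 7-joint arm with a two-finger parallel gripper is mounted at the origin on the work surface; the furniture and walls round the work are solid. World frame = base frame: x ahead of the robot, y to its left, z up, the work surface at z = 0. Lengths are in m, angles in rad, forces in N, time in s.
With the tool pointing down it reaches from about 0.4 to 0.85 m from the base axis. Payload 10.4 kg.
Tool frame: the origin (TCP) lies midway between the tips of the shut fingers; the grasp point (between the pads) lies 19 mm behind it; z points along the fingers, y is the line along which they close (so a half turn about z gives the same grasp; the last joint's range is limited). The gripper opens to 87 mm and grips with 3 to 60 N. Pads are 19 mm wide; open, the fingers measure 117 mm over their backs; the gripper's body (75 mm by 190 mm) begins 51 mm behind the grasp point.
Start: joints at [-1.367, 0.332, -0.065, 1.46, 0.022, 1.35, -0.088], TCP at [0.141, 0.609, 0.223] pointing down, gripper open.
Joint ranges: [-2.6, 2.6], [-0.5, 2.12], [-1.47, 1.34], [0.16, 2.42], [-1.27, 4.41], [0.06, 2.06], [-2.6, 2.6]. Speed limits (rad/s): [2.22, 2.22, 2.79, 2.79, 3.14, 3.14, 3.14].

## Interface

Orientations are given as a unit quaternion [x, y, z, w].
In Python, from bench import r gives the robot as it stands.
- The arm moves only by the tool arm_command, never from a script. Its arguments are lists of equal length, an entry for each row: "xyz": the shift along the world's x, y, z in m, a list of three; "rot": the turn, a rotation vector about the world's x, y, z in rad, a list of three. In form: {"xyz": [[tx, ty, tz], ...], "rot": [[ax, ay, az], ...]}. A call has 1 to 20 rows; each row is the pose to reach, as a shift and turn from the pose commanded when the call began; what a row does not reach only later rows make up. A row lasts 1/12 s, in which the tool goes at most 41.7 mm and 7.16 degrees, less where a joint would pass 70% of its speed; a pose out of reach is approached as far as the arm can. A call with a gripper value outside its range is refused whole. "grip" is the opening, from 0 (shut) to 1 (fully open), set as the call begins (left out, the last holds). The fingers move at their own pace and stop on an object; "squeeze" is the grip in N (left out, the last holds). Time passes only in rows, so rows that repeat a pose let the fingers close. It gives the time, the measured TCP pose, the force, the opening and the grip force at its end, in the units of the state.
- r.read_state(): the state, without advancing time (a new reading comes with each control period).
- r.camera(name): name is "scene" or "top"; returns the picture (420x560x3 uint8, red, green, blue); there is no depth.
- r.camera_model(name): a dict with "fx", "fy", "cx", "cy" (pixels), "T" (4x4, takes a point from camera to world coordinates). Camera axes: x right, y up, looking along -z (the intrinsics and any distortion apply to the point x, -y, -z); pixel columns grow to the right and rows downward; lengths in m; the calibration is good to about 2 mm. A picture is of the moment at which its call begins. camera_model takes no time and is no camera call.
- r.close_job(): hands the job in; it is judged then, once.
Trained networks look in the newest picture that a camera, given by its name, has taken for a name from the list of things; names that differ only in an ending like _2 or _b are one class to them, and where a whole thing is asked for, a point or a joint stands for the part that bears it (a point fixed in the world has none). Each returns a list of dicts, best first, with "conf" (0 to 1); they miss things now and then, are a little off and sometimes report something else, mostly with a low value. They report only what shows in the picture. A call takes as long as a camera call. They do not tell look-alikes from the thing itself.
- r.look_for(label, camera): "at" ([x, y, z] in m, in the coordinates of the camera as it stood for that picture, good to about 4 mm: the middle of the surface that is visible of it).
- r.spot_point(label, camera): "at" ([x, y, z] in m, in the coordinates of the camera as it stood for that picture, good to about 4 mm: a listed point, or the origin of a listed thing).
The state is a dict: "time": time; "joint_positions": joint angles; "joint_vel": joint speeds; "joint_torque": joint torques, N m; "ee_pos": TCP position; "eef_rot": TCP orientation; "ft_force": force on the tool from outside, world axes, zero at the start; "torque": the same for the moment, N m; "width": finger opening in m; "grip_force": force on a finger pad.
Only numpy, scipy, OpenCV 4.12 (cv2) and the standard library are available. Lean on these libraries where they do the work, as an engineer would, in place of code of your own. Each camera call takes 0.05 s, during which the arm holds its last target. There are 200 camera calls.

## Working session

There is one attempt and no reset: what is moved stays moved. The work goes in short steps, Python scripts to look and compute and a tool call to move; the robot and the scene stay as the last step left them, time stands still between calls to the robot, and variables do not carry over. Pictures are saved under pics/ and viewed, at most 10 in all, crops included, and the job is handed in when it is done.

Besides the shell and the picture viewer there is one more tool, called after "Call:" by a JSON object that holds its "method" and its "body". arm_command: Moves the arm, as the interface text tells. Its arguments: {"type":"object","properties":{"xyz":{"type":"array"},"rot":{"type":"array"},"grip":{"type":"number"},"squeeze":{"type":"number"}},"required":["xyz","rot"]}

```bash
mkdir -p pics; cat > h.py <<'E'
import numpy as np, cv2
from bench import r
from scipy.spatial.transform import Rotation as R
def W(cam,p):
    T=np.array(r.camera_model(cam)["T"]); return T[:3,:3]@np.array(p)+T[:3,3]
def pix(cam,w):
    m=r.camera_model(cam); T=np.array(m["T"]); p=T[:3,:3].T@(np.array(w)-T[:3,3])
    return m["fx"]*p[0]/-p[2]+m["cx"], m["fy"]*-p[1]/-p[2]+m["cy"]
def snap(cam,name):
    im=np.array(r.camera(cam)); cv2.imwrite(f"pics/{name}.png",im[:,:,::-1]); return im
E
python3 - <<'E'
from h import *
np.set_printoptions(precision=4,suppress=True)
ims=[snap(c,c+"0") for c in("scene","top")]
for c in("scene","top"):
    print(c,{k:v for k,v in r.camera_model(c).items() if k!='T'})
    for l in("sharpener","door_grip","lid_handle","lid_hinge","staple_carton","spool","tin","chalk"):
        for d in r.spot_point(l,c)[:3]:
            w=W(c,d["at"]); print(l,round(d["conf"],2),w,np.round(pix(c,w)))
s=r.read_state();print(s)
E
```

```text
scene {'fx': 517.8829949103588, 'fy': 517.8829949103588, 'cx': 273.80261688279194, 'cy': 200.96337600391942}
sharpener 0.68 [ 0.5304  0.1172 -0.0021] [278. 230.]
door_grip 0.68 [0.4735 0.189  0.1512] [244. 171.]
lid_handle 0.57 [0.5194 0.1841 0.162 ] [260. 163.]
lid_hinge 0.62 [0.608  0.1719 0.1131] [291. 174.]
staple_carton 0.96 [ 0.3782  0.3768 -0.0018] [177. 205.]
staple_carton 0.48 [ 0.5391  0.3149 -0.0022] [239. 198.]
spool 0.65 [ 0.4168  0.1858 -0.0024] [226. 232.]
tin 0.56 [ 0.4498 -0.0592 -0.0006] [297. 275.]
tin 0.39 [ 0.5372  0.3116 -0.0012] [239. 199.]
chalk 0.6 [ 0.4504 -0.0592  0.0014] [297. 274.]
chalk 0.54 [0.5451 0.0362 0.1169] [305. 200.]
top {'fx': 532.4711511434977, 'fy': 532.4711511434977, 'cx': 277.9006197588475, 'cy': 203.57319872507887}
sharpener 0.74 [0.5273 0.1182 0.0018] [264. 190.]
sharpener 0.36 [0.5415 0.0368 0.1262] [295. 180.]
sharpener 0.2 [ 0.4105  0.1893 -0.0035] [238. 233.]
door_grip 0.91 [0.464  0.1857 0.1514] [235. 212.]
lid_handle 0.84 [0.516  0.1903 0.165 ] [233. 190.]
lid_hinge 0.56 [0.6091 0.1733 0.1127] [241. 155.]
lid_hinge 0.27 [0.5163 0.1886 0.1646] [234. 190.]
staple_carton 0.6 [ 0.3716  0.3822 -0.0006] [168. 248.]
staple_carton 0.58 [ 0.53    0.315  -0.0027] [192. 190.]
spool 0.68 [ 0.4086  0.1866 -0.0002] [239. 234.]
tin 0.97 [ 0.4479 -0.0581 -0.0013] [328. 218.]
chalk 0.63 [0.5443 0.04   0.124 ] [294. 179.]
{'time': 0.9, 'joint_positions': array([-1.3666,  0.3322, -0.0647,  1.4601,  0.0216,  1.3499, -0.0885]), 'joint_vel': array([ 0.0003,  0.0002, -0.0001, -0.0014,  0.0015, -0.0014, -0.0002]), 'joint_torque': array([  0.0003, -62.3029,   0.0253, -39.0138,  -0.061 ,   0.0312,
         0.    ]), 'ee_pos': array([0.1405, 0.609 , 0.2226]), 'eef_rot': array([ 0.1132,  0.9936,  0.    , -0.    ]), 'ft_force': array([-0.9232, -0.573 ,  0.3942]), 'torque': array([ 0.0133,  0.0156, -0.0411]), 'grip_force': 0.0, 'width': 0.08688372303729484}
```

View pics/scene0.png

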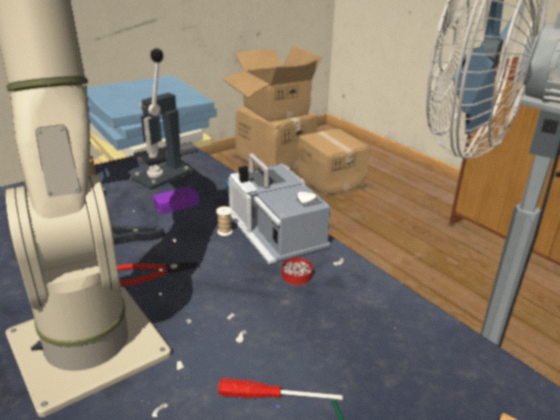

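View pics/top0.png

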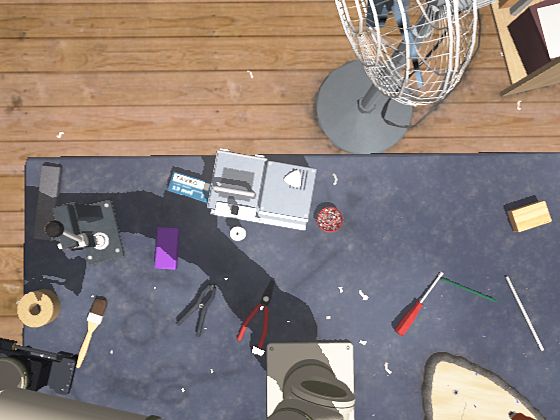

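The scene view shows the sharpener at about (280,210), with its black grip at (244,171) and its handle at (260,165). In the top view the grip is at (235,210) and the handle at (233,190).

Things that could be taken for the grip are the lever press (75,230) and the pliers (200,305) in the top view. The door's top frame bar (232,203) could be taken for the handle. I choose the black block on the door edge and the U-bar on the left half, and I'll check both in a crop with the fitted outline.

```bash
cat >> h.py <<'E'
def S(p,pose):
    x,y,a=pose; c,s=np.cos(a),np.sin(a); return np.array([x+c*p[0]-s*p[1],y+s*p[0]+c*p[1],p[2]])
E
python3 - <<'E'
from h import *
from scipy.optimize import least_squares
L=dict(s=[0,0,0],g=[-.07,.065,.15],h=[-.025,.065,.166],n=[.07,.065,.114])
M=[("s",.5304,.1172),("s",.5273,.1182),("g",.4735,.189),("g",.464,.1857),("h",.5194,.1841),("h",.516,.1903),("n",.608,.1719),("n",.6091,.1733)]
f=lambda q:np.concatenate([S(L[k],q)[:2]-[x,y] for k,x,y in M])
o=least_squares(f,[.53,.118,-.1]);q=o.x;print(q,np.round(f(q).reshape(-1,2)*1000,1))
im=cv2.imread("pics/top0.png");k=6
x0,y0=195,135
c=cv2.resize(im[y0:y0+100,x0:x0+130],None,fx=k,fy=k,interpolation=cv2.INTER_CUBIC)
P=lambda p:tuple(int(v) for v in (np.array(pix("top",S(p,q)))-[x0,y0])*k+k/2)
for poly,col in(([(-.075,-.13,.118),(.075,-.13,.118),(.075,.13,.118),(-.075,.13,.118)],(0,0,255)),([(-.081,.057,.165),(-.059,.057,.165),(-.059,.073,.165),(-.081,.073,.165)],(0,255,0)),([(-.025,.02,.172),(-.025,.11,.172)],(255,0,255))):
    cv2.polylines(c,[np.array([P(p) for p in poly])],True,col,1)
cv2.imwrite("pics/crop0.png",c)
E
```

```text
[ 0.53098762  0.1170635  -0.12699842] [[ 0.6 -0.1]
 [ 3.7 -1.1]
 [-3.7  1.4]
 [ 5.8  4.7]
 [-5.   0.6]
 [-1.6 -5.6]
 [ 0.7  0.8]
 [-0.4 -0.6]]
```

View pics/crop0.png

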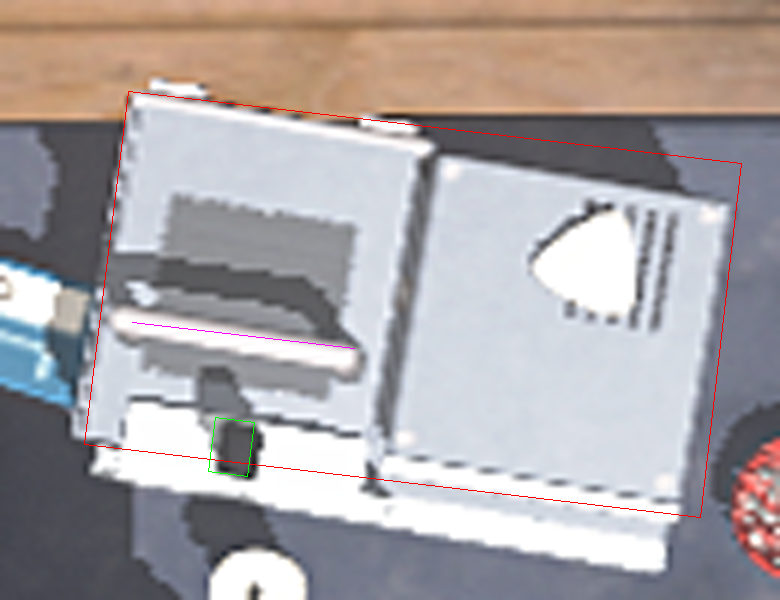

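The crop confirms the choice: the black grip's top is at (237,447) and the U-bar runs from (118,320) to (352,360). The chalk is at (590,265). The fitted outline is about 0.05 rad off in yaw, so I'll refit from the pixel features.

```bash
python3 - <<'E'
from h import *
from scipy.optimize import least_squares
np.set_printoptions(precision=4,suppress=True)
F=[((-.025,.065,.172),(236,339)),((-.025,.108,.170),(121,319)),((-.025,.022,.170),(351,360)),((-.07,.065,.165),(238,447)),((.075,-.13,.118),(727,207)),((-.075,-.13,.118),(680,500))]
x0,y0,k=195,135,6
f=lambda q:np.concatenate([(np.array(pix("top",S(p,q)))-[x0,y0])*k+k/2-np.array(c) for p,c in F])
q=least_squares(f,[.53,.118,-.17],loss="soft_l1",f_scale=5).x
print(q,f(q).reshape(-1,2).round(0))
for n,p in dict(grip=(-.07,.065,.15),gripend=(-.07,-.06,.15),h=(-.025,.065,.166),hinge=(.07,.065,.114),h45=(.04,.065,.218)).items(): print(n,S(p,q))
E
```

```text
[ 0.5272  0.1204 -0.167 ] [[ -2.  -1.]
 [  8.   3.]
 [-12.  -5.]
 [-21.   2.]
 [ 12. -21.]
 [  4.  38.]]
grip [0.469  0.1961 0.15  ]
gripend [0.4482 0.0729 0.15  ]
h [0.5134 0.1887 0.166 ]
hinge [0.607  0.1729 0.114 ]
h45 [0.5775 0.1779 0.218 ]
```

Call:
{"method": "arm_command", "body": {"xyz": [[0.025, -0.032, 0.02], [0.05, -0.064, 0.03], [0.075, -0.096, 0.03], [0.1, -0.128, 0.03], [0.125, -0.16, 0.03], [0.15, -0.192, 0.03], [0.175, -0.224, 0.03], [0.2, -0.256, 0.03], [0.225, -0.289, 0.03], [0.25, -0.32, 0.03], [0.275, -0.353, 0.03], [0.3, -0.385, 0.03], [0.315, -0.405, 0.02], [0.327, -0.42, 0.0], [0.327, -0.42, 0.0], [0.327, -0.42, 0.0], [0.327, -0.42, 0.0]], "rot": [[0, 0, 0.01], [0, 0, 0.02], [0, 0, 0.03], [0, 0, 0.04], [0, 0, 0.05], [0, 0, 0.06], [0, 0, 0.06], [0, 0, 0.06], [0, 0, 0.06], [0, 0, 0.06], [0, 0, 0.06], [0, 0, 0.06], [0, 0, 0.06], [0, 0, 0.06], [0, 0, 0.06], [0, 0, 0.06], [0, 0, 0.06]], "grip": 1, "squeeze": 15}}

```text
time: 2.32
ee_pos: [0.4672, 0.1899, 0.223]
eef_rot: [0.083, 0.997, 0.0, -0.0]
ft_force: [-0.1, -0.4, 0.1]
width: 0.0874
grip_force: 0.0
```

```bash
python3 - <<'E'
from h import *
im=[cv2.resize(snap(c,c+"1")[a:a+140,b:b+180,::-1],None,fx=4,fy=4,interpolation=cv2.INTER_CUBIC)[:, :] for c,a,b in(("scene",110,180),("top",130,170))]
cv2.imwrite("pics/c1.png",cv2.resize(np.hstack(im),None,fx=.55,fy=.55))
s=r.read_state();print(s["joint_positions"],s["ee_pos"],s["eef_rot"],s["ft_force"])
E
```

```text
[-0.80763833  0.0550826   0.34517616  1.7903493  -0.01988787  1.2982925
  0.94843295] [0.46723982 0.19042502 0.22333835] [8.22816495e-02 9.96608912e-01 5.25608573e-04 3.60869179e-04] [ 0.11649422 -0.21371462  0.17959164]
```

View pics/c1.png

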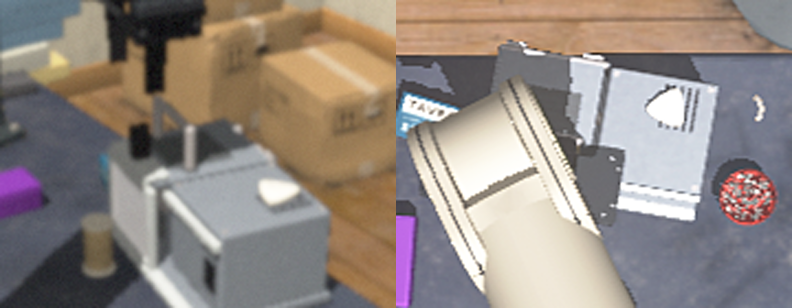

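The scene crop shows the grip at (139,140), with the gripper above and slightly behind it in the view, and the chalk at (275,190). I'll go down and close.

Call:
{"method": "arm_command", "body": {"xyz": [[0, 0, -0.02], [0, 0, -0.04], [0, 0, -0.06], [0, 0, -0.075], [0, 0, -0.085], [0, 0, -0.085], [0, 0, -0.085]], "rot": [[0, 0, 0], [0, 0, 0], [0, 0, 0], [0, 0, 0], [0, 0, 0], [0, 0, 0], [0, 0, 0]]}}

```text
time: 3.0
ee_pos: [0.4675, 0.1896, 0.1381]
eef_rot: [0.083, 0.997, 0.0, 0.0]
ft_force: [0.0, -0.2, 0.2]
width: 0.0866
grip_force: 0.0
```

Call:
{"method": "arm_command", "body": {"xyz": [[0, 0, 0], [0, 0, 0], [0, 0, 0], [0, 0, 0], [0, 0, 0], [0, 0, 0], [0, 0, 0], [0, 0, 0]], "rot": [[0, 0, 0], [0, 0, 0], [0, 0, 0], [0, 0, 0], [0, 0, 0], [0, 0, 0], [0, 0, 0], [0, 0, 0]], "grip": 0, "squeeze": 15}}

```text
time: 3.67
ee_pos: [0.4675, 0.189, 0.1376]
eef_rot: [0.083, 0.997, 0.0, 0.0]
ft_force: [-0.1, -0.2, 0.5]
width: 0.0414
grip_force: 0.0
```

Call:
{"method": "arm_command", "body": {"xyz": [[0, 0, 0], [0, 0, 0], [0, 0, 0], [0, 0, 0], [0, 0, 0], [0, 0, 0], [0, 0, 0], [0, 0, 0]], "rot": [[0, 0, 0], [0, 0, 0], [0, 0, 0], [0, 0, 0], [0, 0, 0], [0, 0, 0], [0, 0, 0], [0, 0, 0]]}}

```text
time: 4.33
ee_pos: [0.4675, 0.189, 0.1376]
eef_rot: [0.083, 0.997, 0.0, -0.0]
ft_force: [-0.4, 0.1, -1.1]
width: 0.0158
grip_force: 15.0
```

Call:
{"method": "arm_command", "body": {"xyz": [[-0.001, -0.004, 0], [-0.002, -0.012, 0], [-0.0037, -0.022, 0], [-0.0053, -0.032, 0], [-0.007, -0.042, 0], [-0.0086, -0.052, 0], [-0.0103, -0.062, 0]], "rot": [[0, 0, 0], [0, 0, 0], [0, 0, 0], [0, 0, 0], [0, 0, 0], [0, 0, 0], [0, 0, 0]]}}

```text
time: 4.92
ee_pos: [0.4561, 0.126, 0.1375]
eef_rot: [0.083, 0.997, 0.0, -0.001]
ft_force: [-4.9, 2.7, 4.0]
width: 0.0162
grip_force: 15.0
```

Call:
{"method": "arm_command", "body": {"xyz": [[-0.003, -0.01, 0], [-0.005, -0.02, 0], [-0.007, -0.03, 0], [-0.009, -0.04, 0], [-0.0105, -0.048, 0], [-0.0115, -0.054, 0], [-0.0125, -0.059, 0], [-0.0125, -0.06, 0]], "rot": [[0, 0, 0], [0, 0, 0], [0, 0, 0], [0, 0, 0], [0, 0, 0], [0, 0, 0], [0, 0, 0], [0, 0, 0]]}}

```text
time: 5.58
ee_pos: [0.446, 0.0719, 0.1377]
eef_rot: [0.082, 0.997, 0.004, 0.002]
ft_force: [13.5, 27.5, -20.0]
width: 0.0223
grip_force: 15.1
```

Call:
{"method": "arm_command", "body": {"xyz": [[0.0, 0.003, 0], [0.0, 0.004, 0], [0, 0.004, 0]], "rot": [[0, 0, 0], [0, 0, 0], [0, 0, 0]]}}

```text
time: 5.83
ee_pos: [0.4463, 0.0751, 0.1378]
eef_rot: [0.081, 0.997, 0.003, 0.002]
ft_force: [13.2, 20.4, -17.3]
width: 0.016
grip_force: 15.1
```

```bash
python3 - <<'E'
from h import *
np.set_printoptions(precision=4,suppress=True)
a=snap("scene","scene2");b=snap("top","top2")
im=[cv2.resize(i[p:p+100,q:q+130,::-1],None,fx=6,fy=6,interpolation=cv2.INTER_CUBIC) for i,p,q in((a,140,200),(b,130,195))]
cv2.imwrite("pics/c2.png",cv2.resize(np.hstack(im),None,fx=.51,fy=.51))
for c in("scene","top"):
    for l in("door_grip","lid_handle"):
        for d in r.spot_point(l,c)[:2]:
            w=W(c,d["at"]); print(c,l,round(d["conf"],2),w)
s=r.read_state();print(s["ee_pos"],s["ft_force"],s["width"])
E
```

```text
scene door_grip 0.59 [0.454  0.0735 0.149 ]
scene lid_handle 0.91 [0.5193 0.185  0.1614]
top lid_handle 0.79 [0.5154 0.187  0.1645]
[0.4463 0.0751 0.1378] [ 12.0335  19.2234 -15.7922] 0.015832063698156748
```

View pics/c2.png

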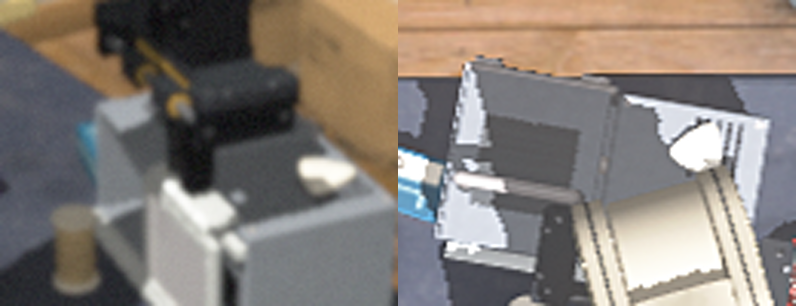

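The door is at its end stop: the scene crop shows the frame at (185,230), in front of the motor housing. In the top crop the lid and its handle (520,187) are free of the hooking edge, and the chalk hasn't moved. I'll relax the push, let go and go up.

Call:
{"method": "arm_command", "body": {"xyz": [[0.001, 0.003, 0], [0.001, 0.003, 0], [0.001, 0.003, 0], [0.001, 0.003, 0], [0.001, 0.003, 0], [0.001, 0.003, 0], [0.001, 0.003, 0]], "rot": [[0, 0, 0], [0, 0, 0], [0, 0, 0], [0, 0, 0], [0, 0, 0], [0, 0, 0], [0, 0, 0]], "grip": 0.6}}

```text
time: 6.72
ee_pos: [0.4457, 0.0738, 0.1376]
eef_rot: [0.083, 0.997, 0.0, -0.0]
ft_force: [-1.0, -0.4, 0.3]
width: 0.05
grip_force: 0.0
```

Call:
{"method": "arm_command", "body": {"xyz": [[0, 0, 0.02], [0, 0, 0.045], [0, 0, 0.07], [0, 0, 0.09], [0, 0, 0.1]], "rot": [[0, 0, 0], [0, 0, 0], [0, 0, 0], [0, 0, 0], [0, 0, 0]]}}

```text
time: 7.13
ee_pos: [0.4466, 0.0741, 0.2401]
eef_rot: [0.083, 0.997, 0.001, 0.001]
ft_force: [0.5, -0.3, 0.6]
width: 0.0522
grip_force: 0.0
```

```bash
python3 - <<'E'
from h import *
s=r.read_state();print(s["joint_positions"],s["ee_pos"],R.from_quat(s["eef_rot"]).as_matrix(),s["ft_force"],s["width"])
E
```

```text
[-0.70139032 -0.09178931  0.41453161  1.8857832   0.03737562  1.33692462
  1.10684159] [0.44655538 0.07411223 0.24008249] [[-0.98608582  0.16621337  0.0028045 ]
 [ 0.16621779  0.98608804  0.00142435]
 [-0.00252874  0.00187069 -0.99999505]] [ 0.5414386  -0.34668413  0.55745077] 0.052218011848902415
```

Call:
{"method": "arm_command", "body": {"xyz": [[0.005, 0.009, 0], [0.01, 0.018, 0], [0.016, 0.027, 0], [0.022, 0.036, 0], [0.028, 0.045, 0], [0.034, 0.055, 0], [0.04, 0.065, 0], [0.045, 0.075, 0], [0.05, 0.085, 0], [0.055, 0.095, 0], [0.06, 0.102, 0], [0.065, 0.109, 0], [0.069, 0.113, 0], [0.069, 0.113, 0], [0.069, 0.113, 0], [0.069, 0.113, 0]], "rot": [[0, 0, 0.12], [0, 0, 0.24], [0, 0, 0.36], [0, 0, 0.48], [0, 0, 0.6], [0, 0, 0.72], [0, 0, 0.84], [0, 0, 0.96], [0, 0, 1.08], [0, 0, 1.2], [0, 0, 1.32], [0, 0, 1.44], [0, 0, 1.555], [0, 0, 1.555], [0, 0, 1.555], [0, 0, 1.555]]}}

```text
time: 8.47
ee_pos: [0.5145, 0.1864, 0.2372]
eef_rot: [-0.638, 0.77, 0.0, -0.0]
ft_force: [0.8, -0.3, -0.1]
width: 0.0521
grip_force: 0.0
```

```bash
python3 - <<'E'
from h import *
a=snap("scene","scene3")
cv2.imwrite("pics/c3.png",cv2.resize(a[90:250,180:360,::-1],None,fx=3.5,fy=3.5,interpolation=cv2.INTER_CUBIC))
s=r.read_state();print(s["joint_positions"],s["ee_pos"],R.from_quat(s["eef_rot"]).as_matrix())
E
```

```text
[-0.74757623  0.1493261   0.35359744  1.66526101 -0.05293397  1.33700682
  2.56983725] [0.51448277 0.18645344 0.23734557] [[-1.85381282e-01 -9.82666536e-01 -5.08233764e-04]
 [-9.82666604e-01  1.85381432e-01 -2.63441293e-04]
 [ 3.53092046e-04  4.50587263e-04 -9.99999836e-01]]
```

View pics/c3.png

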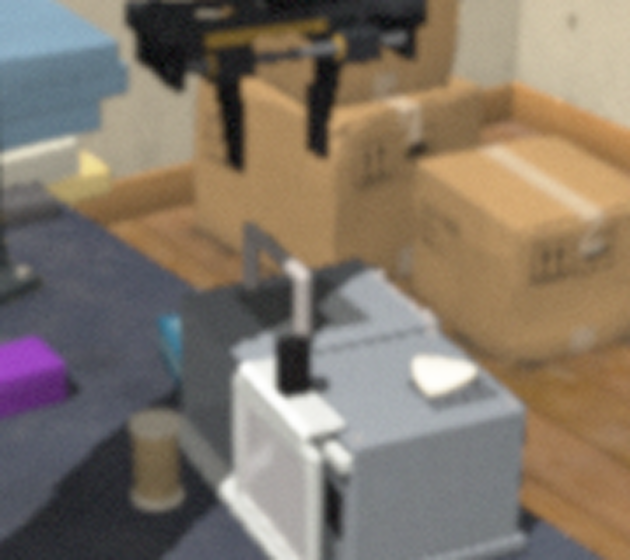

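The crop shows the door in front of the housing, the grip at (293,365), and the handle bar running from (250,230) to (300,270) with the fingers above it. Joint 7 is at 2.57, close to its 2.6 limit, so I'll turn the gripper half a turn back before going down.

Call:
{"method": "arm_command", "body": {"xyz": [[0, 0, 0], [0, 0, 0], [0, 0, 0], [0, 0, 0], [0, 0, 0], [0, 0, 0], [0, 0, 0], [0, 0, 0], [0, 0, 0], [0, 0, 0], [0, 0, 0], [0, 0, 0], [0, 0, 0]], "rot": [[0, 0, -0.12], [0, 0, -0.24], [0, 0, -0.36], [0, 0, -0.48], [0, 0, -0.6], [0, 0, -0.72], [0, 0, -0.84], [0, 0, -0.96], [0, 0, -1.08], [0, 0, -1.2], [0, 0, -1.32], [0, 0, -1.44], [0, 0, -1.56]]}}

```text
time: 9.6
ee_pos: [0.5146, 0.1866, 0.2376]
eef_rot: [0.09, 0.996, 0.0, 0.0]
ft_force: [0.0, 0.1, -0.3]
width: 0.0525
grip_force: 0.0
```

Call:
{"method": "arm_command", "body": {"xyz": [[0, 0, 0], [0, 0, 0], [0, 0, 0], [0, 0, 0], [0, 0, 0], [0, 0, 0], [0, 0, 0], [0, 0, 0], [0, 0, 0], [0, 0, 0], [0, 0, 0], [0, 0, 0], [0, 0, 0], [0, 0, 0], [0, 0, 0], [0, 0, 0]], "rot": [[0, 0, -0.12], [0, 0, -0.24], [0, 0, -0.36], [0, 0, -0.48], [0, 0, -0.6], [0, 0, -0.72], [0, 0, -0.84], [0, 0, -0.96], [0, 0, -1.08], [0, 0, -1.2], [0, 0, -1.32], [0, 0, -1.44], [0, 0, -1.56], [0, 0, -1.58], [0, 0, -1.58], [0, 0, -1.58]]}}

```text
time: 10.93
ee_pos: [0.5146, 0.1869, 0.2376]
eef_rot: [0.767, 0.641, 0.0, -0.0]
ft_force: [-0.1, -1.0, -0.2]
width: 0.0523
grip_force: 0.0
```

```bash
python3 - <<'E'
from h import *
s=r.read_state();print(s["joint_positions"],s["ee_pos"],R.from_quat(s["eef_rot"]).as_matrix())
E
```

```text
[-0.97012304  0.15872968  0.60575046  1.67530044 -0.09279477  1.33633573
 -0.52690999] [0.51459675 0.18692822 0.2375957 ] [[ 1.77295545e-01  9.84157654e-01  3.67433825e-05]
 [ 9.84157643e-01 -1.77295548e-01  1.52204187e-04]
 [ 1.56307354e-04  9.17615645e-06 -9.99999988e-01]]
```

Joint 7 is at -0.53, well inside its range, and the closing axis lies along the sharpener's x. I'll go down and close on the bar.

Call:
{"method": "arm_command", "body": {"xyz": [[0, 0, -0.02], [0, 0, -0.045], [0, 0, -0.065], [0, 0, -0.08], [0, 0, -0.09], [0, 0, -0.09], [0, 0, -0.09]], "rot": [[0, 0, 0], [0, 0, 0], [0, 0, 0], [0, 0, 0], [0, 0, 0], [0, 0, 0], [0, 0, 0]]}}

```text
time: 11.52
ee_pos: [0.5148, 0.187, 0.1478]
eef_rot: [0.768, 0.641, -0.0, 0.0]
ft_force: [-0.0, 0.2, 0.2]
width: 0.0525
grip_force: 0.0
```

Call:
{"method": "arm_command", "body": {"xyz": [[0, 0, 0], [0, 0, 0], [0, 0, 0], [0, 0, 0], [0, 0, 0], [0, 0, 0], [0, 0, 0], [0, 0, 0], [0, 0, 0], [0, 0, 0]], "rot": [[0, 0, 0], [0, 0, 0], [0, 0, 0], [0, 0, 0], [0, 0, 0], [0, 0, 0], [0, 0, 0], [0, 0, 0], [0, 0, 0], [0, 0, 0]], "grip": 0, "squeeze": 25}}

```text
time: 12.35
ee_pos: [0.5157, 0.1868, 0.1477]
eef_rot: [0.768, 0.64, 0.001, 0.001]
ft_force: [4.7, 0.3, -3.0]
width: 0.0113
grip_force: 25.0
```

Call:
{"method": "arm_command", "body": {"xyz": [[0.0021, -0.0004, 0.0038], [0.0044, -0.0008, 0.0074], [0.0068, -0.0012, 0.011], [0.0093, -0.0017, 0.0145], [0.012, -0.0022, 0.0178], [0.0148, -0.0027, 0.0211], [0.0178, -0.0032, 0.0242], [0.0208, -0.0038, 0.0272], [0.024, -0.0044, 0.0301], [0.0273, -0.005, 0.0329], [0.0273, -0.005, 0.0329]], "rot": [[0, 0, 0], [0, 0, 0], [0, 0, 0], [0, 0, 0], [0, 0, 0], [0, 0, 0], [0, 0, 0], [0, 0, 0], [0, 0, 0], [0, 0, 0], [0, 0, 0]], "squeeze": 35}}

```text
time: 13.27
ee_pos: [0.5414, 0.1821, 0.1813]
eef_rot: [0.768, 0.64, -0.001, -0.001]
ft_force: [-9.9, 0.2, 1.9]
width: 0.0109
grip_force: 35.0
```

Call:
{"method": "arm_command", "body": {"xyz": [[0.0034, -0.0006, 0.0026], [0.0069, -0.0013, 0.0051], [0.0105, -0.0019, 0.0074], [0.0142, -0.0026, 0.0096], [0.0179, -0.0033, 0.0117], [0.0217, -0.004, 0.0136], [0.0257, -0.0047, 0.0153], [0.0296, -0.0054, 0.0168], [0.0337, -0.0061, 0.0183], [0.0362, -0.0066, 0.019], [0.0362, -0.0066, 0.019], [0.0362, -0.0066, 0.019], [0.0362, -0.0066, 0.019]], "rot": [[0, 0, 0], [0, 0, 0], [0, 0, 0], [0, 0, 0], [0, 0, 0], [0, 0, 0], [0, 0, 0], [0, 0, 0], [0, 0, 0], [0, 0, 0], [0, 0, 0], [0, 0, 0], [0, 0, 0]]}}

```text
time: 14.35
ee_pos: [0.5782, 0.1755, 0.2012]
eef_rot: [0.768, 0.64, 0.0, -0.0]
ft_force: [-9.1, -1.5, 7.4]
width: 0.0113
grip_force: 35.0
```

```bash
python3 - <<'E'
from h import *
np.set_printoptions(precision=4,suppress=True)
s=r.read_state();e=s["ee_pos"];print(e,s["ft_force"],s["width"],s["grip_force"],s["joint_vel"])
a=snap("scene","scene4");snap("top","top4")
cv2.imwrite("pics/c4.png",cv2.resize(a[90:250,180:360,::-1],None,fx=3.5,fy=3.5,interpolation=cv2.INTER_CUBIC))
d=e-np.array([.5157,.1868,.1477]); xs=d[0]*.984-d[1]*.179; print("xs,z",xs,d[2],"theta by x,z,atan",)
from scipy.optimize import brentq
print(brentq(lambda t:.095*(1-np.cos(t))+.052*np.sin(t)-xs,0,1.5), np.degrees(np.arctan2(.052+d[2],.095-xs)-np.arctan2(.052,.095)), np.hypot(.052+d[2],.095-xs))
for c in("scene","top"):
  for l in("lid_handle","door_grip"):
    for q in r.spot_point(l,c)[:1]: print(c,l,q["conf"],W(c,q["at"]))
E
```

```text
[0.5782 0.1755 0.2012] [-9.0917 -1.5165  7.3997] 0.01132803526733984 35.001686811447144 [-0.0013 -0.0007 -0.0024  0.0002 -0.0013 -0.0001  0.0002]
xs,z 0.06349442375499446 0.05354746550189249 theta by x,z,atan
0.7747991316707284 44.68490187227605 0.11014930235095927
scene lid_handle 0.67 [0.5784 0.1735 0.2116]
scene door_grip 0.61 [0.4538 0.0754 0.1497]
top door_grip 0.87 [0.4408 0.0753 0.1492]
```

View pics/c4.png

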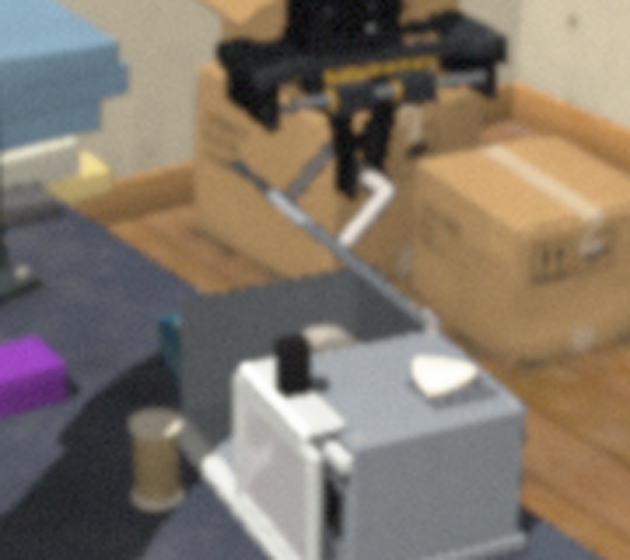

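The crop shows the lid raised to about 45 degrees with its bar between the fingers at (350,180), the door still in front of the housing, and the chalk at (445,375) and spool at (158,460) unmoved. The kinematics put the lid at about 44.5 degrees, so I'll nudge it slightly and hold.

Call:
{"method": "arm_command", "body": {"xyz": [[0.0005, 0, 0.0005], [0.001, 0, 0.001], [0.001, 0, 0.001], [0.001, 0, 0.001], [0.001, 0, 0.001], [0.001, 0, 0.001], [0.001, 0, 0.001], [0.001, 0, 0.001]], "rot": [[0, 0, 0], [0, 0, 0], [0, 0, 0], [0, 0, 0], [0, 0, 0], [0, 0, 0], [0, 0, 0], [0, 0, 0]]}}

```text
time: 15.32
ee_pos: [0.5788, 0.1753, 0.2016]
eef_rot: [0.768, 0.64, -0.0, -0.0]
ft_force: [-7.3, -0.8, 3.7]
width: 0.0109
grip_force: 35.0
```

Call:
{"method": "arm_command", "body": {"xyz": [[0, 0, 0], [0, 0, 0], [0, 0, 0], [0, 0, 0], [0, 0, 0], [0, 0, 0], [0, 0, 0], [0, 0, 0]], "rot": [[0, 0, 0], [0, 0, 0], [0, 0, 0], [0, 0, 0], [0, 0, 0], [0, 0, 0], [0, 0, 0], [0, 0, 0]]}}

```text
time: 15.98
ee_pos: [0.5788, 0.1753, 0.2015]
eef_rot: [0.768, 0.64, -0.0, -0.001]
ft_force: [-7.0, -0.4, 3.3]
width: 0.0107
grip_force: 35.0
```

```bash
python3 -c "
from bench import r
print(r.close_job())"
```

```text
the job is handed in; nothing more can be done
None
```

I slid the door open to its end stop, then raised the lid to about 45 degrees and handed the job in at 16 s with the fingers still holding it steady; the chalk and spool looked unmoved in the last picture, and I never touched the carton or tin.

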